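# Lay the grommet cartons on the vibrating plate and start it

### The job

First clear the vibrating plate: put the snap pliers and the hand punch into the wooden tray. Then tip every standing grommet carton over onto the plate, using the plate's near edge as the stop, so that each lies flat on its side on the plate; only then start the plate by pressing its three keys fully down and letting go, one at a time: the smallest, then the middle-sized, then the largest. Leave everything else on the bench where it is.

Things in the scene. Friction and masses are not known exactly. Their poses are not given: they have to be found in the camera images.
- plate: Vibrating plate, a flat steel slab fixed to the bench, 220 (its x) by 520 (its y) by 14 mm high. Origin: centre of its underside, on the bench; its x axis points away from the robot, so its near edge, the 14 mm step that serves as the stop, lies at plate x = -110 mm.
- tray: Open pale wooden tray fixed to the bench on the robot's right, 230 (its x) by 200 (its y) by 30 mm high, walls 6 mm, floor 6 mm thick. Origin: centre of its underside.
- pliers_centre (a point): Steel snap pliers lying flat, 158 mm long and 18 mm high, loose, 0.12 to 0.25 kg. The point is the middle of the joint block (half-way up), which is 36 mm along x and 28 mm wide along y and is the place to grasp; x points to the jaws, which end 60 mm ahead of the point, the handles end 98 mm behind it and spread to about 62 mm; z is up.
- punch_centre (a point): Steel hand punch lying flat, 129 mm long, loose, 0.14 to 0.28 kg: a dark square-edged body 85 mm long (its x), 24 mm wide (its y) and 22 mm high, with a slimmer tip at its +x end. The point lies 5 mm ahead of the middle of the body, half-way up, and is the place to grasp; the punch reaches 81 mm ahead of it and 48 mm behind it.
- carton_short_centre (a point): Cardboard carton of grommets, closed, standing upright in front of the plate, loose, may be absent: 90 (its x) by 100 (its y) by 140 mm tall (its z), too wide to grasp, 0.3 to 0.6 kg. The point is its centre; z points to its lid, x away from the robot at the start, give or take 15 degrees. It slides when pushed within about 40 mm of the bench and tips when pushed near the top with its base against the plate's edge.
- carton_mid_centre (a point): Cardboard carton of grommets, closed, standing upright in front of the plate, loose, may be absent: 90 (its x) by 100 (its y) by 150 mm tall (its z), too wide to grasp, 0.3 to 0.6 kg. The point is its centre; z points to its lid, x away from the robot at the start, give or take 15 degrees. It slides when pushed within about 40 mm of the bench and tips when pushed near the top with its base against the plate's edge.
- carton_tall_centre (a point): Cardboard carton of grommets, closed, standing upright in front of the plate, loose, may be absent: 90 (its x) by 100 (its y) by 165 mm tall (its z), too wide to grasp, 0.3 to 0.6 kg. The point is its centre; z points to its lid, x away from the robot at the start, give or take 15 degrees. It slides when pushed within about 40 mm of the bench and tips when pushed near the top with its base against the plate's edge.
- key_small (a joint): Travel of the smallest key: 0 released, grows to 0.006 m when fully down; it springs back. Fully down takes about 5 N.
- key_small_top (a point): Centre of the top of the smallest of three round grey keys (20 mm across), which stand 70 mm apart in a row on the grey key box on the robot's left, in any order; it is pressed straight down.
- key_middle (a joint): Travel of the middle-sized key: 0 released, grows to 0.006 m when fully down; it springs back. Fully down takes about 5 N.
- key_middle_top (a point): Centre of the top of the middle-sized of three round grey keys (32 mm across), which stand 70 mm apart in a row on the grey key box on the robot's left, in any order; it is pressed straight down.
- key_large (a joint): Travel of the largest key: 0 released, grows to 0.006 m when fully down; it springs back. Fully down takes about 5 N.
- key_large_top (a point): Centre of the top of the largest of three round grey keys (46 mm across), which stand 70 mm apart in a row on the grey key box on the robot's left, in any order; it is pressed straight down.
- last: Beech shoe last lying sole down, 180 mm long, 82 mm high, a bystander. Origin: centre of its underside.
- tin: Round tin of copper grommets, 76 mm across, 38 mm high, a bystander. Origin: centre of its underside.
- jar: Closed glue jar, 64 mm across, 85 mm high, a bystander. Origin: centre of its underside.
- spool: Wooden thread spool, 56 mm across, 70 mm high, a bystander. Origin: centre of its underside.

How it is judged:
By the outcome, as a careful person would: the job done as asked, in the order asked, and still so for the second after the job is handed in, with the robot touching nothing.
Of carton_short, carton_mid, carton_tall only 2 to 3 are there at a start; the rules pass over those that are not, and their reading is None.
At some moment in a run one of carton_short, carton_mid, carton_tall, pliers, punch may be knocked a few centimetres aside while the robot is not near it.
Once in a run the grip may slacken for a moment while it holds something.
It also fails if it takes over 210 s, if anything falls off the work surface, if the arm or the gripper's body presses on something with over 40 N, if the wrist force passes 120 N, or if a joint passes its speed limit or range.

### The arm

A 6-joint arm with a two-finger parallel gripper is mounted at the origin on the work surface. World frame = base frame: x ahead of the robot, y to its left, z up, the work surface at z = 0. Lengths are in m, angles in rad, forces in N, time in s.
With the tool pointing down it reaches from about 0.275 to 0.875 m from the base axis. Payload 12.5 kg.
Tool frame: the origin (TCP) lies midway between the tips of the shut fingers; the grasp point (between the pads) lies 19 mm behind it (robot.hold_point_z is the distance from the TCP to the grasp point, in m); y points along the fingers, z is the direction in which the jaws open and shut, and the axes are right-handed (so a half turn about y gives the same grasp; the last joint's range is limited). The gripper opens to 85 mm and grips with 20 to 120 N. Pads are 22 mm wide; open, the fingers measure 114 mm over their backs; the gripper's body (76 mm by 85 mm) begins 54 mm behind the grasp point. The pads swing forward as they close: fully open they stand 13 mm farther back than shut.
Start: joints at [1.06, 0.351, 1.652, -0, 1.139, -0.085], TCP at [0.227, 0.501, 0.231] pointing down, gripper open.
Joint ranges: [-2.75, 2.75], [-0.79, 2.1], [0.01, 2.65], [-1.57, 4.71], [0.07, 3.14], [-2.87, 2.87]. Speed limits (rad/s): [2.22, 2.22, 2.79, 3.14, 3.14, 3.14].

### API

Orientations are given as a unit quaternion [w, x, y, z].
In Python, from rig import robot, fingers, vision, workorder gives the robot as it stands. Calls block until the motion is done:
- robot.goto(position, orientation): joint-space move of the TCP to a pose.
- robot.line_to(position, rot=None, v=0.15, threshold=None): straight line of the TCP; rot=None keeps the orientation; v is the mean speed in m/s. With threshold (N) it stops when the force on the tool has changed by that much, and returns True; else False.
- robot.set_joints(angles): joint-space move.
- fingers.command_gripper(opening, strength=None): finger opening in m; strength is the grip in N (None keeps the last); returns when the fingers have stopped.
- robot.dwell(seconds).
- robot.solve_ik(position, orientation): joint angles nearest the present ones, or None.
- robot.observe(): the state.
- vision.capture(name): name is "side" or "top" or "wrist"; returns (picture, depth): 420x560x3 uint8, blue, green, red; 420x560 float32, m along the optical axis (not along the pixel's ray), 0 where there is no reading.
- vision.calibration(name): a dict with "fx", "fy", "cx", "cy" (pixels), "k1" (the pictures are not rectified: a ray, as slopes to the right and down, at radius r is drawn at 1 + k1 r^2 times it, then the intrinsics apply), "R" (3x3) and "t" (3): a world point X has camera coordinates R X + t; the wrist camera has in their place "tool_from_camera" (4x4, takes a point from camera to tool coordinates, whose origin is the TCP and whose axes are the tool frame's). Camera axes: x right, y down, z forward; pixel columns grow to the right and rows downward; lengths in m; the calibration is good to about 2 mm. A picture is of the moment at which its call begins: read the wrist's pose just before it. calibration takes no time and is no camera call.
A pose or a line that the arm cannot do raises robot.Unreachable and nothing moves.
- workorder.sign_off(): hands the job in, once; it reports no verdict.
The state is a dict: "t": time; "joint_pos": joint angles; "joint_vel": joint speeds; "effort": joint torques, N m; "position": TCP position; "orientation": TCP orientation; "wrist_force": force on the tool from outside, world axes, zero at the start; "ft_torque": the same for the moment, N m; "gripper_width": finger opening in m.
Only numpy, scipy, OpenCV 4.12 (cv2) and the standard library are available. Lean on these libraries where they do the work, as an engineer would, in place of code of your own. Each camera call takes 0.05 s, during which the arm holds its last target.

## Working session

There is one attempt and no reset: what is moved stays moved. The work goes in short steps, each a Python script; the robot and the scene stay as the last script left them, time stands still between calls to the robot, and variables do not carry over. Pictures are saved under pics/ and viewed, and the job is handed in when it is done.

```bash
ls; mkdir -p pics; python3 - <<'E'
from rig import robot, fingers, vision, workorder
import cv2,numpy as np
s=robot.observe(); print(s['t'],s['position'],s['orientation'],s['gripper_width'],robot.hold_point_z)
for n in ["side","top","wrist"]:
    p,d=vision.capture(n); cv2.imwrite(f'pics/{n}0.png',p); np.save(f'{n}0.npy',d)
    print(n,vision.calibration(n))
E
```

```text
pics
0.0 [0.22697111 0.50060373 0.23075025] [-0.6907307   0.69155631 -0.14953071  0.14927002] 0.08540634161690937 0.0187
side {'fx': 389.6887678136274, 'fy': 389.6887678136274, 'cx': 286.77480041447234, 'cy': 213.93441346678475, 'k1': -0.026578995296966446, 'R': array([[-0.98717668, -0.15824518, -0.02099214],
       [-0.08794892,  0.6489064 , -0.75576813],
       [ 0.1332186 , -0.74423044, -0.65450276]]), 't': array([0.46794067, 0.13320517, 1.15021974])}
top {'fx': 404.71355362980387, 'fy': 404.71355362980387, 'cx': 282.10583706352315, 'cy': 208.22551471517048, 'k1': -0.1208466736653078, 'R': array([[ 0.00740851, -0.99983384, -0.01665576],
       [-0.99057028, -0.00505911, -0.13691211],
       [ 0.13680509,  0.01751302, -0.99044316]]), 't': array([-0.00492118,  0.5100373 ,  1.14949709])}
wrist {'fx': 316.25012902726047, 'fy': 316.25012902726047, 'cx': 277.9023275464118, 'cy': 210.30083499256654, 'k1': -0.022233211096270494, 'tool_from_camera': array([[-1.28963719e-03,  9.64738685e-01,  2.63206395e-01,
        -6.62779837e-02],
       [-2.39066559e-04, -2.63206904e-01,  9.64739379e-01,
        -1.42688192e-01],
       [ 9.99999140e-01,  1.18123994e-03,  5.70078170e-04,
         1.36780031e-03],
       [ 0.00000000e+00,  0.00000000e+00,  0.00000000e+00,
         1.00000000e+00]])}
```

View pics/top0.png

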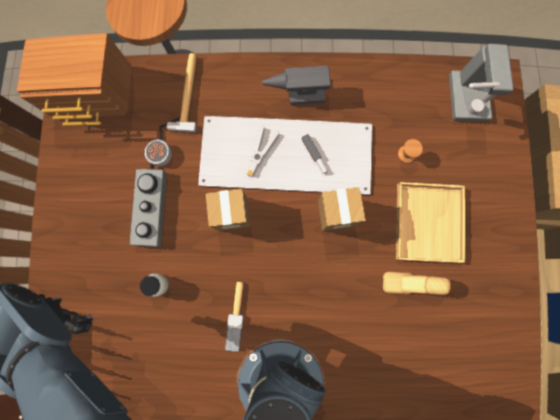

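View pics/side0.png

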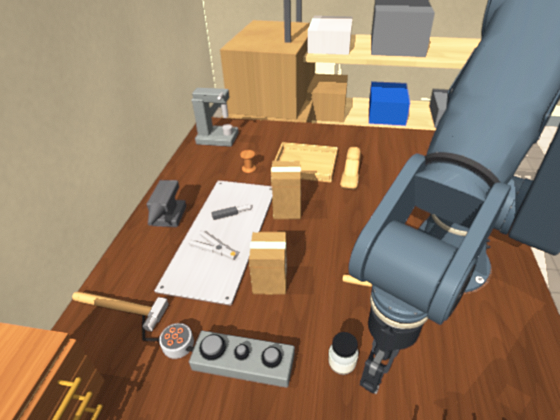

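View pics/wrist0.png

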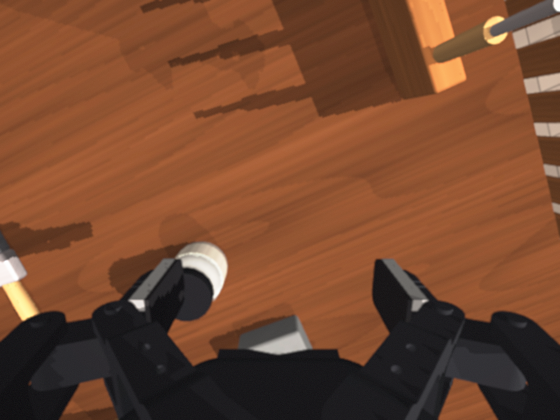

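The top picture shows the plate at px (203–372, 117–193), with the pliers at about (260,155) and the punch at about (315,155) on it. Two cartons stand at (226,208) and (342,208), and the tray is at (431,223). The keys run down the box at (147,183), (144,207) and (143,230). Next I'll measure these.

```bash
cat > h.py <<'E'
import numpy as np, cv2
from scipy.spatial.transform import Rotation as Rn
def K(c): return np.array([[c['fx'],0,c['cx']],[0,c['fy'],c['cy']],[0,0,1.]])
def slopes(c,px):
    px=np.asarray(px,float).reshape(-1,1,2)
    return cv2.undistortPoints(px,K(c),np.array([c['k1'],0,0,0.]))[:,0]
def pose(c,state=None):
    "camera->world R, origin"
    if 'R' in c: return c['R'].T, -c['R'].T@c['t']
    T=c['tool_from_camera']; q=state['orientation']; W=Rn.from_quat([q[1],q[2],q[3],q[0]]).as_matrix()
    return W@T[:3,:3], W@T[:3,3]+state['position']
def onplane(c,px,z,state=None):
    s=slopes(c,px); R,o=pose(c,state); d=np.c_[s,np.ones(len(s))]@R.T
    return o+d*((z-o[2])/d[:,2])[:,None]
def cloud(c,depth,state=None):
    h,w=depth.shape; v,u=np.mgrid[:h,:w]
    s=slopes(c,np.c_[u.ravel(),v.ravel()]); R,o=pose(c,state)
    P=(np.c_[s,np.ones(len(s))]*depth.ravel()[:,None])@R.T+o
    P[depth.ravel()==0]=np.nan
    return P.reshape(h,w,3)
def quat_down(yaw):
    "tool y = -z world; tool z (jaw axis) = (cos yaw, sin yaw,0)"
    z=np.array([np.cos(yaw),np.sin(yaw),0]); y=np.array([0,0,-1.]); x=np.cross(y,z)
    q=Rn.from_matrix(np.c_[x,y,z]).as_quat(); return [q[3],q[0],q[1],q[2]]
def ortho(P,img,x0,x1,y0,y1,res=0.001):
    "no"
E
python3 - <<'E'
from h import *
from rig import vision
for q in [0]: pass
c=vision.calibration('top'); p=cv2.imread('pics/top0.png'); d=np.load('top0.npy'); P=cloud(c,d); np.save('P0.npy',P)
for n,(u,v) in dict(pliers=(258,157),punch=(312,150),plate=(285,180),bench=(285,260),cA=(215,208),cB=(357,208),tray=(430,223),kA=(147,183),kB=(144,207),kC=(143,230),spool=(411,147),last=(415,284),jar=(153,285),tin=(157,152),hammer=(234,330)).items(): print(n,P[v,u].round(3))
Z=P[...,2]
cv2.imwrite('pics/crop.png',cv2.resize(p[110:240,195:380],None,fx=4,fy=4,interpolation=cv2.INTER_CUBIC))
cv2.imwrite('pics/keys.png',cv2.resize(p[130:260,115:195],None,fx=4,fy=4,interpolation=cv2.INTER_CUBIC))
zc=np.clip(np.nan_to_num(Z)*1000,0,200).astype(np.uint8)
cv2.imwrite('pics/z.png',zc)
# plate corners via colour
hsv=cv2.cvtColor(p,cv2.COLOR_BGR2HSV)
m=((hsv[...,1]<60)&(hsv[...,2]>150)&(abs(Z-0.014)<0.012)).astype(np.uint8)
m=cv2.morphologyEx(m,cv2.MORPH_OPEN,np.ones((3,3)))
cs=max(cv2.findContours(m,0,2)[0],key=cv2.contourArea)
w=onplane(c,cs[:,0].astype(float),.014)
r=cv2.minAreaRect((w[:,:2]*1000).astype(np.float32)); print('plate',r); print(cv2.boxPoints(r))
E
```

```text
pliers [0.665 0.072 0.033]
punch [ 0.685 -0.09   0.039]
plate [ 0.6   -0.009  0.01 ]
bench [ 0.36  -0.011 -0.007]
cA [0.495 0.176 0.142]
cB [ 0.494 -0.199  0.163]
tray [ 0.472 -0.448  0.004]
kA [0.579 0.397 0.061]
kB [0.508 0.401 0.061]
kC [0.44  0.4   0.064]
spool [ 0.688 -0.379  0.069]
last [ 0.292 -0.382  0.051]
jar [0.285 0.358 0.081]
tin [0.68  0.379 0.039]
hammer [0.156 0.135 0.018]
plate ((680.835693359375, -10.1043701171875), (520.649169921875, 221.7255859375), 87.35175323486328)
[[ 558.06323 -265.02863]
 [ 779.552   -275.27325]
 [ 803.60815  244.81989]
 [ 582.1194   255.06451]]
```

View pics/crop.png

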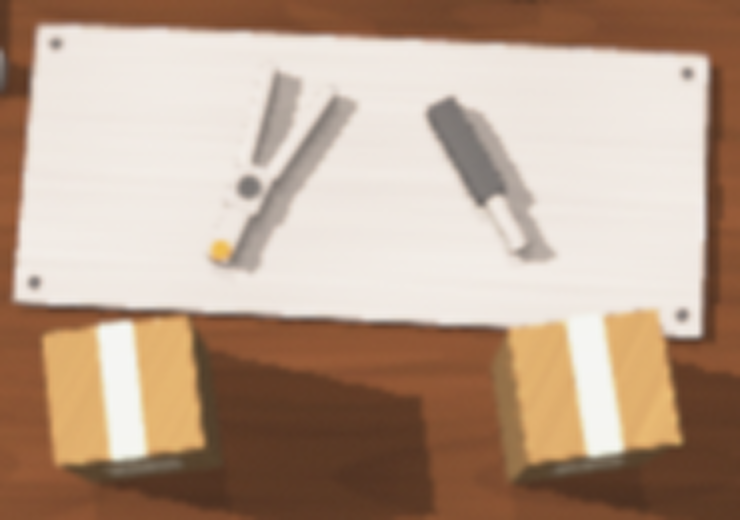

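View pics/keys.png

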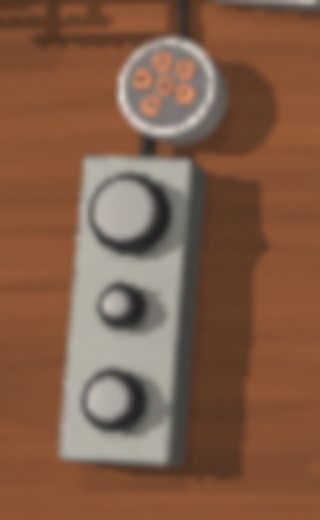

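```bash
python3 - <<'E'
from h import *
from rig import robot, vision
s=robot.observe()
q=s['orientation'];print(Rn.from_quat([q[1],q[2],q[3],q[0]]).as_matrix().round(2))
for yaw in (90,-90):
    for p in ([.6,0,.32],[.47,-.4,.15],[.69,-.08,.03],[.67,.07,.03]): 
        j=robot.solve_ik(p,quat_down(np.radians(yaw))); print(yaw,None if j is None else np.round(j,2))
E
python3 - <<'E'
from h import *
from rig import vision
c=vision.calibration('top'); p=cv2.imread('pics/top0.png'); P=np.load('P0.npy'); Z=P[...,2]
hsv=cv2.cvtColor(p,cv2.COLOR_BGR2HSV)
def rect(mask,z,n):
    cs=max(cv2.findContours(mask.astype(np.uint8),0,2)[0],key=cv2.contourArea)
    w=onplane(c,cs[:,0].astype(float),z); r=cv2.minAreaRect((w[:,:2]*1000).astype(np.float32)); print(n,np.round(r[0]),np.round(r[1]),round(r[2],1)); print(cv2.boxPoints(r).round().tolist())
for n,(u0,u1,v0,v1) in dict(A=(200,255,180,235),B=(315,370,180,235)).items():
    m=np.zeros(Z.shape,bool); m[v0:v1,u0:u1]=Z[v0:v1,u0:u1]>.115
    zt=np.median(Z[m]); print(n,'ztop',zt); rect(m,zt,n)
m=np.zeros(Z.shape,bool); sub=np.s_[175:270,390:472]; m[sub]=(hsv[sub][...,2]>150)&(hsv[sub][...,0]>12)
rect(m,.03,'tray')
# keys
for n,(u0,u1,v0,v1) in dict(k=(132,165,170,245)).items():
    m=np.zeros(Z.shape,np.uint8); sub=np.s_[v0:v1,u0:u1]
    print('box z',np.median(Z[sub]), Z[sub].max())
cv2.imwrite('pics/tray.png',cv2.resize(p[170:300,380:480],None,fx=4,fy=4,interpolation=cv2.INTER_CUBIC))
E
```

```text
[[ 0.91 -0.    0.41]
 [-0.41 -0.    0.91]
 [-0.   -1.   -0.  ]]
90 [-0.08  0.37  1.4  -0.    1.37 -1.65]
90 [-0.78  0.56  1.54 -0.    1.04 -2.35]
90 [-0.18  0.84  1.36 -0.    0.94 -1.75]
90 [ 0.04  0.81  1.43 -0.    0.91 -1.54]
-90 [-0.08  0.37  1.4  -0.    1.37  1.49]
-90 [-0.78  0.56  1.54 -0.    1.04  0.79]
-90 [-0.18  0.84  1.36 -0.    0.94  1.39]
-90 [ 0.04  0.81  1.43 -0.    0.91  1.61]
A ztop 0.13901361317199135
A [496. 148.] [ 94. 103.] 7.6
[[443.0, 192.0], [456.0, 90.0], [549.0, 103.0], [536.0, 205.0]]
B ztop 0.16381739029577647
B [ 497. -161.] [ 94. 103.] 8.2
[[443.0, -117.0], [458.0, -219.0], [551.0, -206.0], [536.0, -103.0]]
tray [ 474. -442.] [213. 235.] 87.3
[[352.0, -543.0], [586.0, -554.0], [596.0, -341.0], [362.0, -330.0]]
box z nan nan
```

View pics/tray.png

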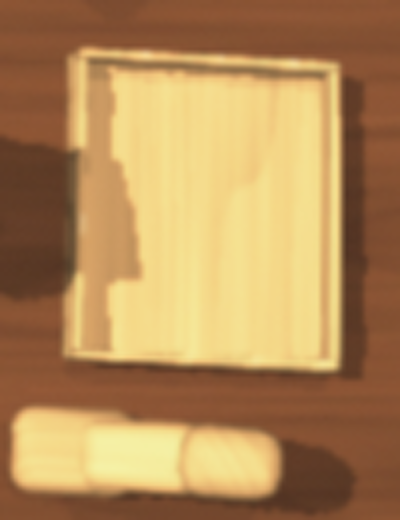

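```bash
python3 - <<'E'
from h import *
from rig import robot, vision
robot.goto([.57,0,.32],quat_down(np.radians(90)))
s=robot.observe(); p,d=vision.capture('wrist'); cv2.imwrite('pics/w1.png',p); np.save('w1.npy',d)
import pickle; pickle.dump(dict(s),open('w1.pkl','wb')); print(s['t'],s['position'],s['wrist_force'])
E
```

```text
2.3417 [0.56991749 0.00067232 0.31989121] [ 0.04708963 -0.85781157  0.19138566]
```

View pics/w1.png

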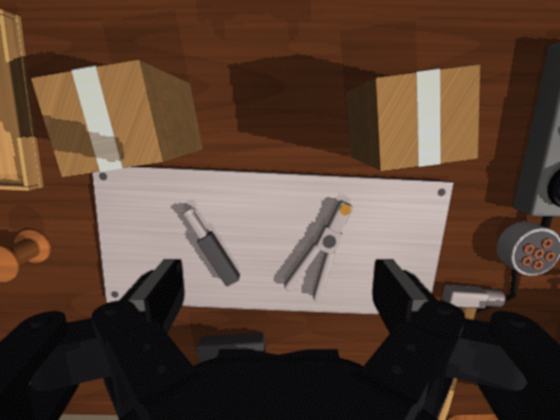

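The wrist picture shows the pliers' joint at px (329,241) with the yellow jaw tip at (345,209). The dark punch body runs from (203,237) to (235,278), with its tip at (188,211).

```bash
python3 - <<'E'
from h import *
from rig import vision
import pickle
s=pickle.load(open('w1.pkl','rb')); p=cv2.imread('pics/w1.png'); d=np.load('w1.npy')
c=vision.calibration('wrist'); P=cloud(c,d,s); Z=P[...,2]
print('plate z',np.nanmedian(Z[195:220,240:290]),'bench',np.nanmedian(Z[20:50,220:300]))
print('cartons ztop',np.nanmedian(Z[100:130,55:70]),np.nanmedian(Z[100:130,450:465]))
hsv=cv2.cvtColor(p,cv2.COLOR_BGR2HSV)
sub=np.s_[225:290,190:250]
m=np.zeros(Z.shape,np.uint8); m[sub]=(hsv[sub][...,2]<110)&(Z[sub]>.027); 
n,l,st,ce=cv2.connectedComponentsWithStats(m); i=1+np.argmax(st[1:,4]); pts=np.argwhere(l==i)[:,::-1].astype(float)
w=onplane(c,pts,.036,s); r=cv2.minAreaRect((w[:,:2]*1e3).astype(np.float32)); print('punch body',r)
w2=onplane(c,[[188,211],[203,237],[235,278]],.025,s); print('punch tip pts',w2.round(3))
# top z
print('punch z',np.nanmax(Z[l==i]),np.nanmedian(Z[l==i]))
w3=onplane(c,[[329,241],[345,209]],.032,s); print('pliers pivot/tip',w3.round(4)); print('pliers z',P[241,329],P[250,322])
sub=np.s_[190:305,265:365]
k=np.zeros(Z.shape,np.uint8); k[sub]=(Z[sub]>.024); print(k.sum())
cv2.imwrite('pics/w1c.png',cv2.resize(np.hstack([p[190:305,160:365],cv2.cvtColor((np.clip(np.nan_to_num(Z)*1000*5,0,255)).astype(np.uint8),8)[190:305,160:365]]),None,fx=1.9,fy=1.9))
cv2.imwrite('pics/w1c.png',cv2.resize(p[190:305,160:365],None,fx=3.8,fy=3.8,interpolation=cv2.INTER_CUBIC))
q=np.argwhere(k)[:,::-1].astype(float); w=onplane(c,q,.032,s); r=cv2.minAreaRect((w[:,:2]*1e3).astype(np.float32)); print('pliers rect',r)
E
```

```text
plate z 0.014165446089136474 bench 2.315079890882754e-05
cartons ztop 0.16506126661217857 0.14015241215691598
punch body ((695.39794921875, -85.58079528808594), (83.70629119873047, 25.08051872253418), 29.007158279418945)
punch tip pts [[ 0.625 -0.127  0.025]
 [ 0.664 -0.108  0.025]
 [ 0.731 -0.063  0.025]]
punch z 0.03890289000763453 0.03591996882806331
pliers pivot/tip [[0.6677 0.0764 0.032 ]
 [0.6196 0.0968 0.032 ]]
pliers z [0.66712736 0.07611991 0.03341114] [0.68160387 0.06671594 0.03222266]
1789
pliers rect ((683.3748168945312, 67.89754486083984), (61.623565673828125, 157.60848999023438), 66.89454650878906)
```

View pics/w1c.png

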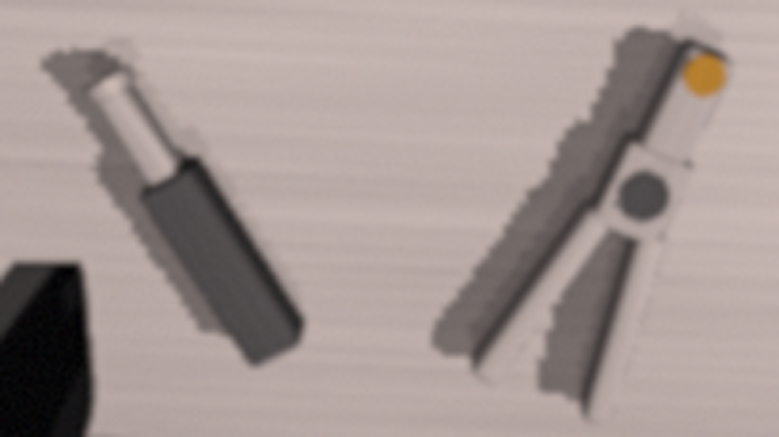

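```bash
cat >> h.py <<'E'
from rig import robot, fingers, vision, workorder
D=np.radians
def st(tag=''):
    s=robot.observe(); print(tag,'t',round(s['t'],1),np.round(s['position'],3),'w',round(s['gripper_width'],4),'F',np.round(s['wrist_force'],1)); return s
def shot(name,fn):
    s=robot.observe(); p,d=vision.capture(name); cv2.imwrite(f'pics/{fn}.png',p); return p,d,s
TX,TY,TYAW=.474,-.445,D(-2.7)
def tray(x,y): return np.array([TX+x*np.cos(TYAW)-y*np.sin(TYAW),TY+x*np.sin(TYAW)+y*np.cos(TYAW)])
E
python3 - <<'E'
from h import *
g=[.667,.076]
q=quat_down(D(67))
fingers.command_gripper(.06,80)
robot.goto([*g,.12],q); robot.line_to([*g,.018],v=.12,threshold=15); st('down')
fingers.command_gripper(0.0,80); st('closed')
robot.line_to([*g,.10],v=.15); st('lift')
shot('wrist','g1')
E
```

```text
down t 4.7 [0.668 0.076 0.019] w 0.0599 F [-0.2  0.2  0.3]
closed t 5.1 [0.668 0.076 0.019] w 0.0256 F [-1.5  0.6  6. ]
lift t 5.8 [0.666 0.076 0.099] w 0.0259 F [-0.5 -0.3 -1.9]
```

View pics/g1.png

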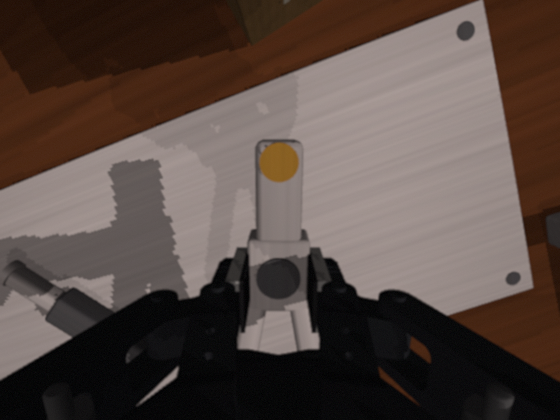

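The pliers are gripped at the joint block, with the joint at px (280,278) and the jaw tip at (280,162). Next I carry them to the tray.

```bash
python3 - <<'E'
from h import *
import pickle
s=robot.observe(); 
robot.line_to([*s['position'][:2],.26],v=.2)
xy=tray(-.019,.042); q=quat_down(D(87.3))
robot.goto([*xy,.26],q); st('over')
p,d,s=shot('wrist','t1'); np.save('t1.npy',d); pickle.dump(dict(s),open('t1.pkl','wb'))
E
```

```text
over t 8.7 [ 0.458 -0.402  0.26 ] w 0.026 F [-0.5 -0.6 -0.9]
```

View pics/t1.png

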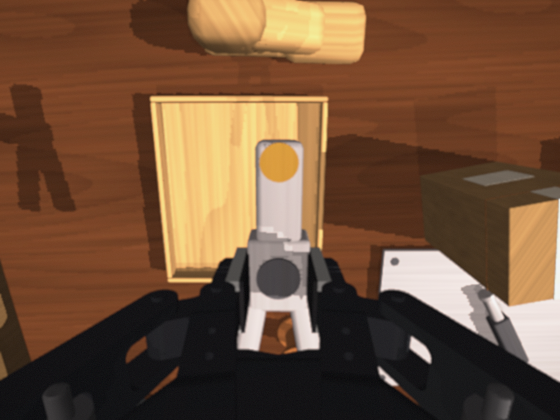

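The picture shows the tray rim corners at px (151,97), (328,97) and (168,282), and the pliers are still held. I'll check the tray centre from those corners, then place.

```bash
python3 - <<'E'
from h import *
import pickle
s=pickle.load(open('t1.pkl','rb')); c=vision.calibration('wrist')
w=onplane(c,[[151,97],[328,97],[168,282]],.03,s)[:,:2]; print(w.round(4), np.linalg.norm(w[1]-w[0]),np.linalg.norm(w[2]-w[0]),(w[1]+w[2])/2, np.degrees(np.arctan2(*(w[2]-w[0])[::-1])))
E
```

```text
[[ 0.3558 -0.5378]
 [ 0.3651 -0.3401]
 [ 0.5841 -0.5497]] 0.1979238462004101 0.22858473713201533 [ 0.47456781 -0.44491397] -2.999777000685068
```

Tray size and centre agree with the given dimensions (198×229 mm, centre 0.4746, −0.4449).

```bash
python3 - <<'E'
from h import *
xy=tray(-.019,.042)
print(robot.line_to([*xy,.06],v=.2)); s=st('mid')
print(robot.line_to([*xy,.011],v=.08,threshold=12)); st('low')
fingers.command_gripper(.05); st('open')
robot.line_to([*xy,.26],v=.25)
# look at the plate for punch
robot.goto([.57,-.05,.30],quat_down(D(100)))
import pickle
p,d,s=shot('wrist','w2'); np.save('w2.npy',d); pickle.dump(dict(s),open('w2.pkl','wb'))
shot('top','top2'); st()
E
```

```text
False
mid t 9.9 [ 0.458 -0.403  0.061] w 0.0262 F [-0.5 -0.6 -1.5]
True
low t 10.5 [ 0.456 -0.401  0.011] w 0.026 F [-2.   1.4  6.5]
open t 10.8 [ 0.456 -0.401  0.011] w 0.0498 F [ 0.6 -0.3 -0.5]
 t 13.5 [ 0.57  -0.051  0.3  ] w 0.0501 F [ 1.  -0.7 -0.5]
```

View pics/w2.png

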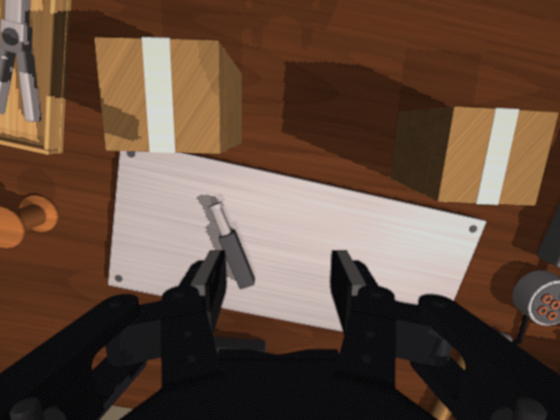

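View pics/top2.png

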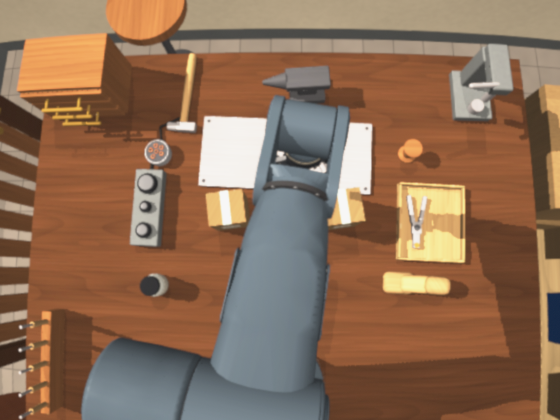

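The pliers lie in the tray, with their joint at top-view px (416,225). The punch body is at about px (237,260) in the wrist view. I measure it again and grasp it.

```bash
python3 - <<'E'
from h import *
import pickle
s=pickle.load(open('w2.pkl','rb')); p=cv2.imread('pics/w2.png'); d=np.load('w2.npy')
c=vision.calibration('wrist'); Z=cloud(c,d,s)[...,2]
hsv=cv2.cvtColor(p,cv2.COLOR_BGR2HSV); sub=np.s_[220:292,205:262]
m=np.zeros(Z.shape,np.uint8); m[sub]=(hsv[sub][...,2]<110)&(Z[sub]>.027)&(Z[sub]<.045)
n,l,stt,ce=cv2.connectedComponentsWithStats(m); i=1+np.argmax(stt[1:,4]); pts=np.argwhere(l==i)[:,::-1].astype(float)
w=onplane(c,pts,.036,s); r=cv2.minAreaRect((w[:,:2]*1e3).astype(np.float32)); print('punch body',r)
g=np.array([.691,-.088])
ok=abs(np.array(r[0])-[695,-85.6]).max()<4
print('same',ok)
if ok:
    robot.goto([*g,.12],quat_down(D(119)))
    robot.line_to([*g,.018],v=.12,threshold=15); st('down')
    fingers.command_gripper(0.0,80); st('closed')
    robot.line_to([*g,.26],v=.2); st('lift')
    xy=tray(.016,-.05)
    robot.goto([*xy,.26],quat_down(D(87.3))); st('over')
    shot('wrist','t2')
E
```

```text
punch body ((695.6265869140625, -86.74649047851562), (84.39371490478516, 25.427474975585938), 28.881689071655273)
same True
down t 15.4 [ 0.692 -0.088  0.019] w 0.0498 F [0.  0.3 0.6]
closed t 15.7 [ 0.692 -0.088  0.019] w 0.022 F [-0.6 -0.2  5.8]
lift t 17.1 [ 0.691 -0.088  0.259] w 0.0222 F [-0.2 -0.1 -1. ]
over t 18.8 [ 0.488 -0.495  0.26 ] w 0.0223 F [ 0.3  0.3 -1.4]
```

View pics/t2.png

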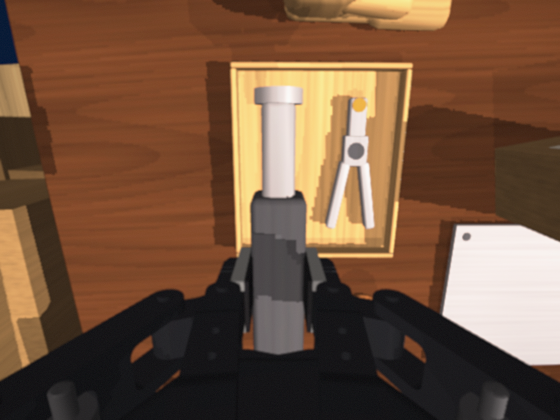

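The punch is held square and the pliers lie inside the tray rim on the right of the view. Next I lower the punch and check.

```bash
python3 - <<'E'
from h import *
xy=tray(.016,-.05)
robot.line_to([*xy,.06],v=.2); st('mid')
print(robot.line_to([*xy,.011],v=.08,threshold=12)); st('low')
fingers.command_gripper(.042); st('open')
robot.line_to([*xy,.26],v=.25)
xy=tray(-.06,.0)
robot.goto([*xy,.30],quat_down(D(87.3))); 
shot('wrist','t3'); shot('top','top3')
for pos in ([.43,.148,.03],[.43,-.161,.03],[.43,.148,.12],[.51,.148,.13]):
  for a in (30,45,60):
    for sg in (1,-1):
        y=np.array([np.cos(D(a)),0,-np.sin(D(a))]); z=np.array([0,sg,0.]); x=np.cross(y,z)
        q=(Rn.from_euler('z',-2.65,degrees=True)*Rn.from_matrix(np.c_[x,y,z])).as_quat()
        j=robot.solve_ik(pos,[q[3],*q[:3]]); print(pos,a,sg,None if j is None else np.round(j,2))
E
```

```text
mid t 19.9 [ 0.488 -0.496  0.061] w 0.0223 F [-0.   0.2 -1.3]
True
low t 20.5 [ 0.487 -0.495  0.011] w 0.022 F [-1.1  2.8  8.3]
open t 20.9 [ 0.487 -0.495  0.011] w 0.0419 F [-0.3  0.7  0.6]
[0.43, 0.148, 0.03] 30 1 [0.49 0.83 2.47 3.64 1.18 1.65]
[0.43, 0.148, 0.03] 30 -1 [ 0.49  0.83  2.47  3.64  1.18 -1.49]
[0.43, 0.148, 0.03] 45 1 [0.41 0.61 2.42 3.65 0.69 1.5 ]
[0.43, 0.148, 0.03] 45 -1 [ 0.41  0.61  2.42  3.65  0.69 -1.64]
[0.43, 0.148, 0.03] 60 1 [0.34 0.5  2.32 3.99 0.25 1.07]
[0.43, 0.148, 0.03] 60 -1 [ 0.34  0.5   2.32  3.99  0.25 -2.07]
[0.43, -0.161, 0.03] 30 1 [-0.83  0.83  2.48  2.42  1.17  1.44]
[0.43, -0.161, 0.03] 30 -1 [-0.83  0.83  2.48  2.42  1.17 -1.7 ]
[0.43, -0.161, 0.03] 45 1 [-0.72  0.61  2.43  2.4   0.71  1.66]
[0.43, -0.161, 0.03] 45 -1 [-0.72  0.61  2.43  2.4   0.71 -1.48]
[0.43, -0.161, 0.03] 60 1 [-0.62  0.5   2.32  2.    0.3   2.19]
[0.43, -0.161, 0.03] 60 -1 [-0.62  0.5   2.32  2.    0.3  -0.95]
[0.43, 0.148, 0.12] 30 1 [0.49 0.48 2.51 3.73 0.92 1.47]
[0.43, 0.148, 0.12] 30 -1 [ 0.49  0.48  2.51  3.73  0.92 -1.67]
[0.43, 0.148, 0.12] 45 1 [0.41 0.3  2.42 3.96 0.44 1.14]
[0.43, 0.148, 0.12] 45 -1 [ 0.41  0.3   2.42  3.96  0.44 -2.  ]
[0.43, 0.148, 0.12] 60 1 [ 0.34  0.24  2.29 -1.03  0.22 -0.22]
[0.43, 0.148, 0.12] 60 -1 None
[0.51, 0.148, 0.13] 30 1 [0.37 0.48 2.35 3.67 0.77 1.39]
[0.51, 0.148, 0.13] 30 -1 [ 0.37  0.48  2.35  3.67  0.77 -1.75]
[0.51, 0.148, 0.13] 45 1 [0.32 0.36 2.26 4.02 0.34 0.99]
[0.51, 0.148, 0.13] 45 -1 [ 0.32  0.36  2.26  4.02  0.34 -2.15]
[0.51, 0.148, 0.13] 60 1 [ 0.27  0.32  2.12 -0.68  0.25 -0.63]
[0.51, 0.148, 0.13] 60 -1 [ 0.27  0.32  2.12 -0.68  0.25  2.52]
```

View pics/t3.png

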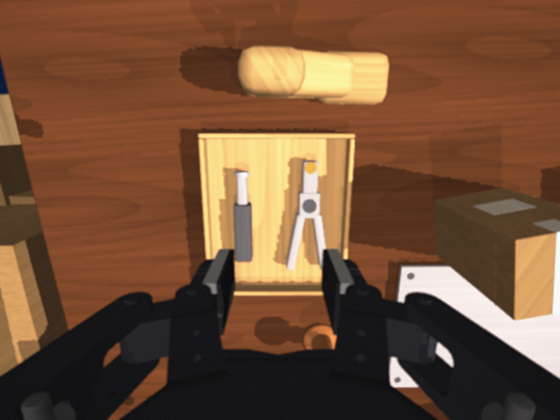

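View pics/top3.png

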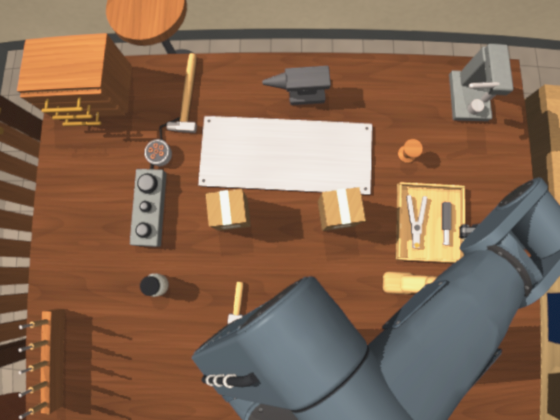

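Both tools lie inside the tray, the punch at px (242,215) and the pliers at (308,215) in the wrist view. The plate is clear. Next come the cartons: I'll pitch the open fingers forward so that they square each carton against the plate edge.

```bash
cat >> h.py <<'E'
PC=np.array([.681,-.010]); PY=D(-2.65)
def plate(x,y): return PC+np.array([x*np.cos(PY)-y*np.sin(PY),x*np.sin(PY)+y*np.cos(PY)])
def toplate(w): 
    d=np.asarray(w)[...,:2]-PC; return np.stack([d[...,0]*np.cos(PY)+d[...,1]*np.sin(PY),-d[...,0]*np.sin(PY)+d[...,1]*np.cos(PY)],-1)
def qpitch(a,sg=-1):
    a=D(a); y=np.array([np.cos(a),0,-np.sin(a)]); z=np.array([0,sg,0.]); x=np.cross(y,z)
    q=(Rn.from_euler('z',PY)*Rn.from_matrix(np.c_[x,y,z])).as_quat(); return [q[3],*q[:3]]
def cartons(fn):
    c=vision.calibration('top'); p,d,s=shot('top',fn); P=cloud(c,d); Z=P[...,2]; out=[]
    for lo,hi in ((60,290),(290,390)):
        lo=190 if lo==60 else lo
        m=np.zeros(Z.shape,np.uint8); m[140:250,lo:hi]=(np.nan_to_num(Z)>.115)[140:250,lo:hi]
        cs=cv2.findContours(m,0,2)[0]
        if not cs: print('none');continue
        cs=max(cs,key=cv2.contourArea); zt=np.median(Z[140:250,lo:hi][m[140:250,lo:hi]>0])
        w=toplate(onplane(c,cs[:,0].astype(float),zt)); r=cv2.minAreaRect((w*1e3).astype(np.float32)); print('carton plate xy',np.round(r[0]),np.round(r[1]),round(r[2],1),'z',round(zt,3)); out.append(r)
    return p
E
python3 - <<'E'
from h import *
import pickle
s=pickle.load(open('w1.pkl','rb')); c=vision.calibration('wrist')
print(toplate(onplane(c,[[95,171],[452,183],[106,302]],.014,s)).round(4))
cartons('top4')
for yy in (.155,-.15):
  for a in (30,35):
    for x,z in ((-.29,.2),(-.29,.024),(-.19,.024),(-.24,.13),(-.12,.13)):
      j=robot.solve_ik([*plate(x,yy),z],qpitch(a)); print(yy,a,x,z,None if j is None else np.round(j,2))
E
```

```text
[[-0.1007 -0.2549]
 [-0.108   0.2592]
 [ 0.1113 -0.2596]]
carton plate xy [-192.  149.] [ 94. 103.] 10.5 z 0.139
carton plate xy [-177. -160.] [ 94. 103.] 11.0 z 0.164
0.155 30 -0.29 0.2 [ 0.59  0.15  2.52  4.06  0.7  -2.  ]
0.155 30 -0.29 0.024 [ 0.59  0.87  2.5   3.72  1.23 -1.43]
0.155 30 -0.19 0.024 [ 0.4   0.81  2.33  3.59  1.05 -1.57]
0.155 30 -0.24 0.13 [ 0.48  0.45  2.46  3.76  0.85 -1.72]
0.155 30 -0.12 0.13 [ 0.32  0.52  2.23  3.65  0.69 -1.79]
0.155 35 -0.29 0.2 [ 0.56  0.09  2.49  4.2   0.56 -2.17]
0.155 35 -0.29 0.024 [ 0.56  0.78  2.5   3.7   1.08 -1.48]
0.155 35 -0.19 0.024 [ 0.38  0.75  2.32  3.59  0.9  -1.61]
0.155 35 -0.24 0.13 [ 0.46  0.38  2.44  3.81  0.69 -1.81]
0.155 35 -0.12 0.13 [ 0.31  0.48  2.2   3.72  0.54 -1.88]
-0.15 30 -0.29 0.2 [-0.95  0.09  2.59  1.94  0.82 -1.08]
-0.15 30 -0.29 0.024 [-0.95  0.92  2.57  2.35  1.28 -1.85]
-0.15 30 -0.19 0.024 [-0.66  0.82  2.39  2.54  1.1  -1.61]
-0.15 30 -0.24 0.13 [-0.78  0.44  2.53  2.32  0.92 -1.42]
-0.15 30 -0.12 0.13 [-0.55  0.5   2.28  2.48  0.74 -1.31]
-0.15 35 -0.29 0.2 [-0.9   0.03  2.56  1.82  0.69 -0.9 ]
-0.15 35 -0.29 0.024 [-0.9   0.82  2.57  2.39  1.13 -1.77]
-0.15 35 -0.19 0.024 [-0.64  0.75  2.37  2.54  0.95 -1.56]
-0.15 35 -0.24 0.13 [-0.75  0.36  2.5   2.27  0.76 -1.31]
-0.15 35 -0.12 0.13 [-0.53  0.46  2.25  2.4   0.6  -1.21]
```

```bash
python3 - <<'E'
from h import *
robot.goto([.45,0,.45],quat_down(D(90)))
robot.goto([*plate(-.29,.05),.36],qpitch(35)); print(np.round(robot.observe()['joint_pos'],2))
fingers.command_gripper(.06)
robot.goto([*plate(-.30,.149),.12],qpitch(35))
robot.line_to([*plate(-.30,.149),.024],v=.15,threshold=15); st('low')
hit=robot.line_to([*plate(-.19,.149),.024],v=.05,threshold=9); s=st('hit %s'%hit); print(toplate(s['position']))
cartons('top5'); p,d,s=shot('side','side5'); shot('wrist','w5')
E
```

```text
[ 0.09 -0.46  2.37 -0.4   0.3   2.03]
low t 32.1 [0.388 0.153 0.024] w 0.0599 F [1.3 0.3 0. ]
hit True t 33.9 [0.488 0.148 0.023] w 0.06 F [-1.7  1.3  1.3]
[-0.20005116  0.14868408]
carton plate xy [-157.  140.] [ 94. 103.] 0.2 z 0.139
carton plate xy [-177. -159.] [ 94. 103.] 10.9 z 0.164
```

View pics/side5.png

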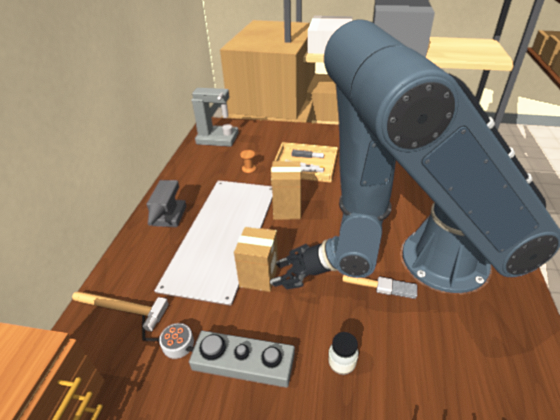

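View pics/top5.png

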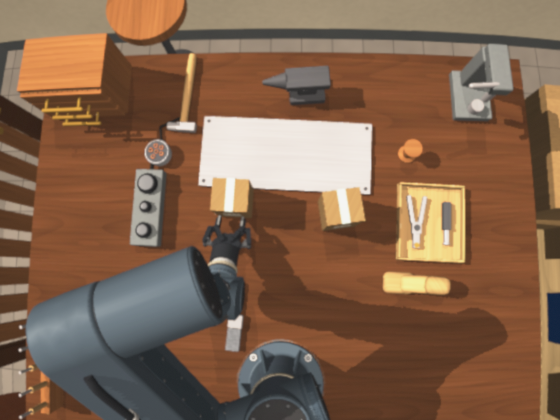

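Carton A now stands square (0.2°) against the plate edge at plate x = −157 mm, against −155 expected. Next I tip it.

```bash
python3 - <<'E'
from h import *
robot.line_to([*plate(-.235,.145),.026],v=.15)
robot.line_to([*plate(-.235,.140),.118],v=.15)
hit=robot.line_to([*plate(-.15,.140),.122],v=.06,threshold=15); st('push1 %s'%hit)
hit=robot.line_to([*plate(-.105,.140),.128],v=.05,threshold=15); st('push2 %s'%hit)
robot.dwell(.5)
shot('side','side6');shot('top','top6')
E
```

```text
push1 False t 36.7 [0.537 0.137 0.122] w 0.0603 F [-1.9  0.5  3.6]
push2 False t 37.8 [0.582 0.135 0.128] w 0.0602 F [ 0.2 -0.2 -0.3]
```

View pics/side6.png

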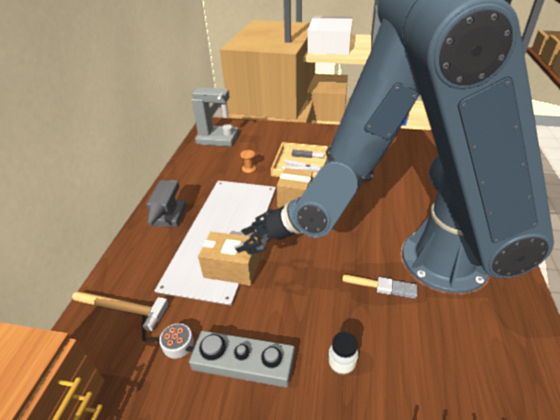

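Carton A has tipped and lies on the plate, at about px (230,257). Now carton B.

```bash
python3 - <<'E'
from h import *
robot.line_to([*plate(-.25,.140),.16],v=.2)
robot.goto([*plate(-.30,.05),.3],qpitch(35)); st(); print(np.round(robot.observe()['joint_pos'],2))
shot('wrist','w7'); p=cartons('top7')
for x,z in ((-.30,.2),(-.30,.12),(-.30,.024)):
  j=robot.solve_ik([*plate(x,-.16),z],qpitch(35)); print(None if j is None else np.round(j,2))
E
```

```text
t 43.3 [0.384 0.054 0.3  ] w 0.0599 F [ 0.9 -0.8 -0.4]
[ 0.1  -0.39  2.49 -0.99  0.15  2.64]
carton plate xy [-304.   83.] [2. 7.] 3.2 z 0.313
carton plate xy [-212. -121.] [99. 94.] 87.4 z 0.164
[-0.97  0.03  2.56  1.75  0.72 -0.89]
[-0.97  0.38  2.6   2.12  0.87 -1.41]
[-0.97  0.82  2.57  2.33  1.12 -1.79]
```

View pics/top7.png

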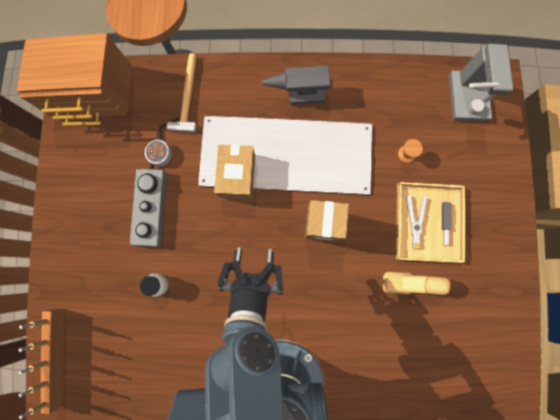

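View pics/w7.png

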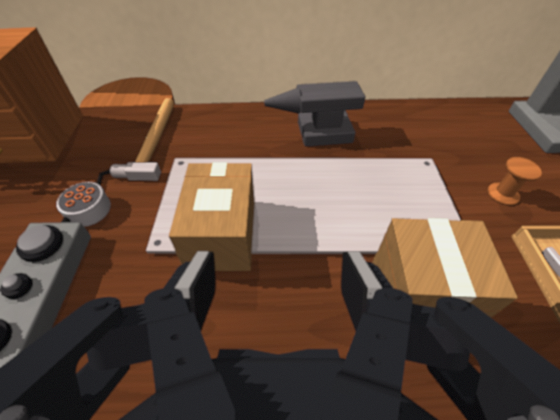

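The disturbance has happened: B now stands at plate (−212, −121) mm, nearly square. A lies on the plate. I approach B at its new place.

```bash
python3 - <<'E'
from h import *
y=-.121
for x,z in ((-.32,.2),(-.315,.12),(-.315,.024)):
  j=robot.solve_ik([*plate(x,y),z],qpitch(35)); print(None if j is None else np.round(j,2))
robot.goto([*plate(-.315,y),.30],qpitch(35)); print(np.round(robot.observe()['joint_pos'],2))
robot.goto([*plate(-.315,y),.12],qpitch(35)); st()
cartons('top8')
robot.line_to([*plate(-.315,y),.024],v=.15,threshold=15); st('low')
hit=robot.line_to([*plate(-.19,y),.024],v=.05,threshold=9); s=st('hit %s'%hit); print(toplate(s['position']))
cartons('top9'); shot('side','side9')
E
```

```text
[-0.92 -0.06  2.64  1.79  0.7  -0.89]
None
[-0.9   0.89  2.65  2.43  1.25 -1.88]
[-0.9  -0.38  2.49  1.23  0.71 -0.14]Traceback (most recent call last):
  File "<stdin>", line 6, in <module>
rig.Unreachable: the arm cannot take that pose within its joint ranges
```

```bash
python3 - <<'E'
from h import *
y=-.121
for a in (35,42):
 for x in (-.30,-.29):
  for z in (.3,.2,.16,.12,.08,.024):
   j=robot.solve_ik([*plate(x,y),z],qpitch(a)); print(a,x,z,None if j is None else np.round(j,2))
E
```

```text
35 -0.3 0.3 [-0.84 -0.34  2.47  1.27  0.66 -0.15]
35 -0.3 0.2 [-0.84 -0.02  2.61  1.88  0.66 -0.92]
35 -0.3 0.16 [-0.84  0.17  2.64  2.12  0.75 -1.22]
35 -0.3 0.12 None
35 -0.3 0.08 None
35 -0.3 0.024 [-0.84  0.86  2.62  2.47  1.22 -1.83]
35 -0.29 0.3 [-0.8  -0.32  2.46  1.29  0.62 -0.15]
35 -0.29 0.2 [-0.8  -0.    2.59  1.92  0.64 -0.93]
35 -0.29 0.16 [-0.8   0.18  2.62  2.16  0.74 -1.22]
35 -0.29 0.12 [-0.8   0.38  2.64  2.32  0.87 -1.46]
35 -0.29 0.08 [-0.8   0.58  2.63  2.42  1.02 -1.63]
35 -0.29 0.024 [-0.8   0.85  2.6   2.49  1.19 -1.79]
42 -0.3 0.3 [-0.77 -0.34  2.4   0.98  0.63  0.17]
42 -0.3 0.2 [-0.77 -0.08  2.54  1.61  0.51 -0.57]
42 -0.3 0.16 [-0.77  0.08  2.58  1.94  0.55 -0.95]
42 -0.3 0.12 [-0.77  0.26  2.61  2.2   0.65 -1.27]
42 -0.3 0.08 [-0.77  0.45  2.62  2.38  0.79 -1.5 ]
42 -0.3 0.024 [-0.77  0.72  2.6   2.51  0.98 -1.71]
42 -0.29 0.3 [-0.74 -0.32  2.39  0.98  0.6   0.18]
42 -0.29 0.2 [-0.74 -0.06  2.53  1.64  0.49 -0.58]
42 -0.29 0.16 [-0.74  0.09  2.56  1.97  0.54 -0.96]
42 -0.29 0.12 [-0.74  0.27  2.59  2.22  0.64 -1.26]
42 -0.29 0.08 [-0.74  0.45  2.6   2.39  0.77 -1.49]
42 -0.29 0.024 [-0.74  0.71  2.58  2.52  0.96 -1.69]
```

```bash
python3 - <<'E'
from h import *
y=-.121; x0=-.30
robot.goto([*plate(x0,y),.20],qpitch(42)); st()
cartons('top8')
robot.line_to([*plate(x0,y),.024],v=.15,threshold=15); st('low')
hit=robot.line_to([*plate(-.19,y),.024],v=.05,threshold=9); s=st('hit %s'%hit); print(toplate(s['position']))
cartons('top9'); shot('side','side9')
E
```

```text
t 46.2 [ 0.376 -0.117  0.2  ] w 0.0597 F [0.1 0.4 0. ]
none
carton plate xy [-212. -121.] [99. 94.] 87.4 z 0.164
low t 47.8 [ 0.376 -0.117  0.025] w 0.06 F [-0.7 -0.2  0.1]
hit True t 49.5 [ 0.474 -0.121  0.023] w 0.0603 F [-1.7  0.4 -0.7]
[-0.20156931 -0.12068741]
carton plate xy [-288.   11.] [54. 74.] 3.1 z 0.695
carton plate xy [-159. -119.] [99. 96.] 89.7 z 0.165
```

View pics/top9.png

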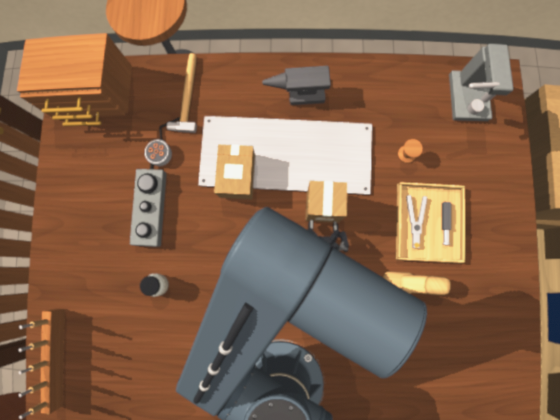

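B stands flush and square at plate x = −159 mm. Now I tip it.

```bash
python3 - <<'E'
from h import *
y=-.119
robot.line_to([*plate(-.235,y),.026],v=.15)
robot.line_to([*plate(-.235,y),.138],v=.15)
hit=robot.line_to([*plate(-.15,y),.142],v=.06,threshold=15); st('push1 %s'%hit)
hit=robot.line_to([*plate(-.105,y),.146],v=.05,threshold=15); st('push2 %s'%hit)
robot.dwell(.5)
robot.line_to([*plate(-.25,y),.17],v=.2)
robot.line_to([*plate(-.26,y),.30],v=.2)
st(); shot('side','side10'); shot('top','top10')
E
```

```text
push1 False t 52.5 [ 0.525 -0.122  0.142] w 0.06 F [-1.5  0.2  1.5]
push2 False t 53.5 [ 0.57  -0.124  0.146] w 0.0599 F [ 0.6 -0.3  0.4]
 t 56.1 [ 0.416 -0.117  0.299] w 0.06 F [-0.1 -0.7  0.1]
```

View pics/side10.png

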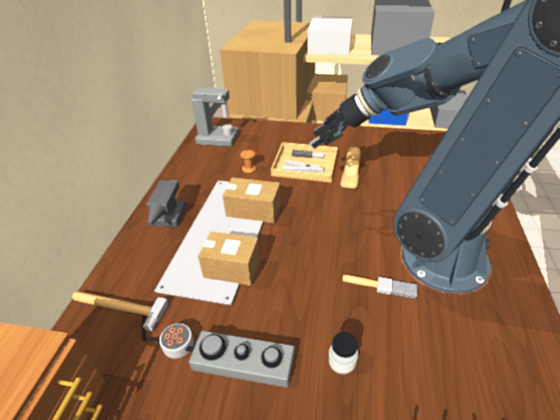

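View pics/top10.png

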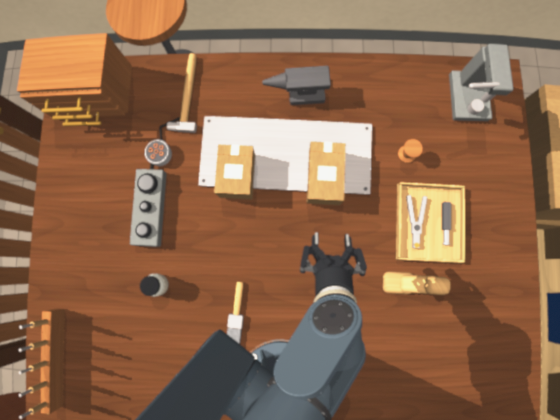

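Both cartons lie on the plate. I check that they are flat by depth and locate the keys, with the wrist camera.

```bash
python3 - <<'E'
from h import *
robot.goto([.42,0,.42],quat_down(D(90)))
fingers.command_gripper(.0)
robot.goto([.57,0,.34],quat_down(D(90)))
p,d,s=shot('wrist','w11'); c=vision.calibration('wrist'); P=cloud(c,d,s); Z=P[...,2]
for lo,hi in ((0,280),(280,560)):
    m=np.zeros(Z.shape,np.uint8); m[20:260,lo:hi]=((Z>.085)&(Z<.125))[20:260,lo:hi]
    n,l,stt,_=cv2.connectedComponentsWithStats(m); i=1+np.argmax(stt[1:,4]); Q=P[l==i]
    A=np.c_[toplate(Q),np.ones(len(Q))]; k=np.linalg.lstsq(A,Q[:,2],rcond=None)[0]
    r=cv2.minAreaRect((toplate(Q)*1e3).astype(np.float32)); print('slope deg',np.degrees(k[:2]).round(2),'z',np.median(Q[:,2]).round(4),np.round(r[0]),np.round(r[1]),round(r[2],1))
robot.goto([.44,.38,.30],quat_down(D(90))); st()
p,d,s=shot('wrist','w12'); np.save('w12.npy',d)
import pickle; pickle.dump(dict(s),open('w12.pkl','wb'))
E
```

```text
slope deg [ 0.22 -1.06] z 0.1041 [ -73. -119.] [101. 151.] 89.6
slope deg [0.29 1.23] z 0.1042 [-75. 143.] [102. 139.] 90.0
 t 60.7 [0.441 0.379 0.3  ] w 0.0002 F [-0.1 -0.8 -0.6]
```

View pics/w12.png

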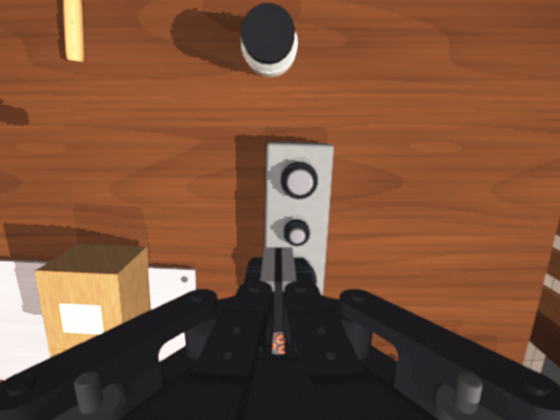

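View pics/w11.png

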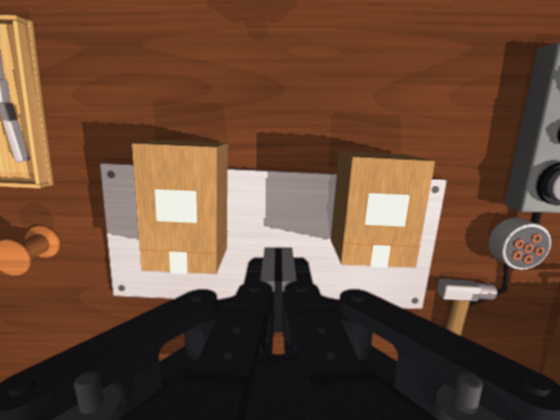

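Both cartons lie flat, with tops at z = 0.104 (plate 14 + 90 mm) and about 0.2° slope along x. In the key picture the middle key is at px (300,180) and the small one at (297,233). The large key is hidden by the gripper, so I take one more view.

```bash
python3 - <<'E'
from h import *
import pickle
robot.goto([.55,.36,.30],quat_down(D(90))); st()
p,d,s=shot('wrist','w13'); c=vision.calibration('wrist')
def meas(p,d,s,tag):
    Z=cloud(c,d,s)[...,2]; g=cv2.cvtColor(p,cv2.COLOR_BGR2GRAY); hsv=cv2.cvtColor(p,cv2.COLOR_BGR2HSV)
    m=((Z>.048)&(Z<.075)&(g>150)&(hsv[...,1]<40)).astype(np.uint8); m[260:,200:360]=0
    n,l,stt,ce=cv2.connectedComponentsWithStats(m)
    for i in range(1,n):
        if stt[i,4]>60:
            Q=np.argwhere(l==i)[:,::-1].astype(float); z=np.median(Z[l==i]); w=onplane(c,Q,z,s)
            (cc,r)=cv2.minEnclosingCircle((w[:,:2]*1e3).astype(np.float32)); print(tag,'px',ce[i].round(),'xy mm',np.round(cc,1),'diam',round(2*r,1),'z',z.round(4))
meas(p,d,s,'w13')
meas(cv2.imread('pics/w12.png'),np.load('w12.npy'),pickle.load(open('w12.pkl','rb')),'w12')
E
```

```text
t 61.3 [0.551 0.359 0.299] w -0.0001 F [-0.3  0.5  0.6]
w13 px [319.  86.] xy mm [443.7 407.3] diam 29.5 z 0.0619
w13 px [316. 149.] xy mm [513.4 405.3] diam 17.1 z 0.062
w13 px [313. 206.] xy mm [583.1 403.4] diam 43.1 z 0.0621
w12 px [273.  60.] xy mm [286.7 370.7] diam 61.4 z 0.0576
w12 px [300. 182.] xy mm [443.3 407.6] diam 30.2 z 0.062
w12 px [297. 236.] xy mm [513.  405.6] diam 17.6 z 0.0619
```

View pics/w13.png

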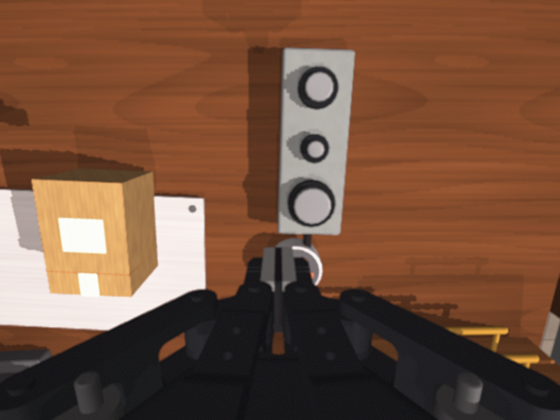

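The keys measure 70 mm apart and all at z = 0.062. The small one is at (0.513, 0.405), the middle at (0.4435, 0.4075) and the large at (0.583, 0.403). I check the scene once more, then press.

```bash
python3 - <<'E'
from h import *
q=quat_down(D(90))
shot('top','top14')
for n,xy in (('small',(.5132,.4054)),('middle',(.4435,.4075)),('large',(.5831,.4034))):
    s=robot.observe(); robot.line_to([*s['position'][:2],.12],v=.2) if s['position'][2]<.12 else None
    robot.goto([*xy,.12],q); robot.line_to([*xy,.070],v=.1); robot.dwell(.2); st(n+' pre')
    hit=robot.line_to([*xy,.051],v=.03,threshold=14); s=st(n+' down %s'%hit)
    robot.dwell(.3); st('hold')
    robot.line_to([*xy,.12],v=.1); robot.dwell(.2); st('up')
E
```

```text
small pre t 63.0 [0.514 0.406 0.071] w -0.0001 F [-0.1  0.2  0.4]
small down True t 63.5 [0.513 0.406 0.056] w -0.0001 F [-2.4 -2.   9.2]
hold t 63.8 [0.513 0.406 0.056] w 0.0003 F [-3.3 -2.3 10.5]
up t 64.8 [0.513 0.405 0.119] w 0.0001 F [-0.8 -0.3  0.1]
middle pre t 66.3 [0.444 0.408 0.071] w 0.0001 F [ 0.6 -0.1 -0.4]
middle down True t 66.8 [0.444 0.408 0.056] w 0.0005 F [-1.5 -1.3  8.9]
hold t 67.1 [0.444 0.408 0.056] w 0.0001 F [-2.6 -2.  10.4]
up t 68.1 [0.443 0.407 0.119] w 0.0 F [ 0.6  0.2 -0.5]
large pre t 69.8 [0.583 0.404 0.071] w -0.0002 F [ 0.2 -0.5  0.3]
large down True t 70.3 [0.583 0.404 0.056] w -0.0001 F [-1.7 -1.5  8.6]
hold t 70.6 [0.583 0.404 0.056] w -0.0002 F [-2.3 -2.  10. ]
up t 71.6 [0.583 0.403 0.119] w 0.0002 F [-0.5  0.7  0.2]
```

View pics/top14.png

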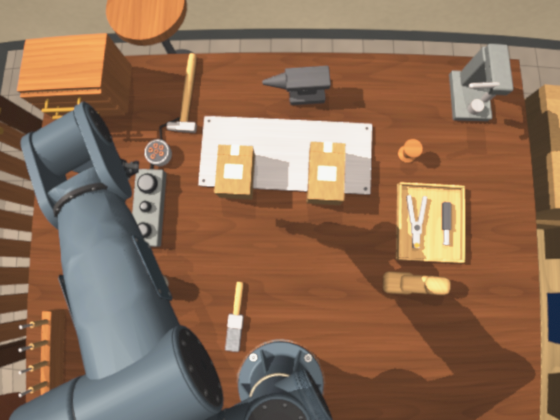

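All three presses stopped at z ≈ 0.056, a 6 mm travel. They held about 10 N, twice what full travel needs. Next I retract for a final look.

```bash
python3 - <<'E'
from h import *
robot.goto([.42,.35,.32],quat_down(D(90)))
st(); shot('top','top15'); p,d,s=shot('wrist','w15'); c=vision.calibration('wrist'); P=cloud(c,d,s)
shot('side','side15')
E
```

```text
t 72.7 [0.42  0.35  0.319] w -0.0001 F [-0.3 -0.6  0.1]
```

View pics/top15.png

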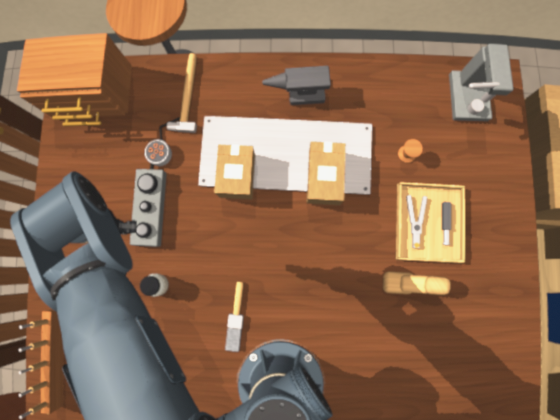

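View pics/side15.png

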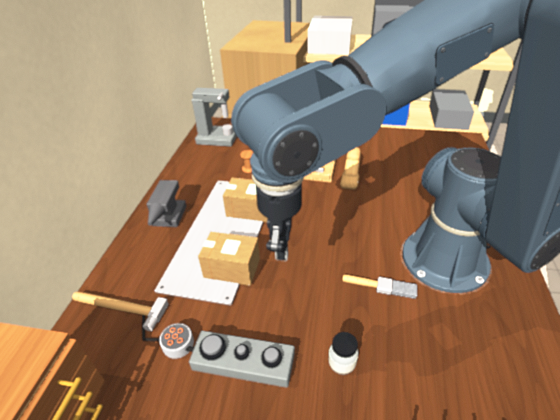

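The top view shows both tools in the tray, at (416,225) and (447,223). Both cartons lie on the plate, at (235,170) and (327,171). The spool, last, jar and tin look unmoved, and the arm touches nothing. I hand in the job.

```bash
python3 - <<'E'
from rig import workorder
print(workorder.sign_off())
E
```

```text
the job is handed in; nothing more can be done
None
```

I did the job in the order asked and handed it in at about 73 s; no verdict was reported.

- **Tools:** the pliers and the punch are both in the tray, confirmed in the top and wrist views.
- **Cartons:** only the short and tall cartons were there. I slid each one square against the plate's near edge and tipped it onto the plate. The tall one was knocked aside partway through, so I measured it again before pushing it. Both lie flat, with tops at z = 0.104 m as expected.
- **Keys:** I pressed small, then middle, then large. Each stopped 6 mm down with about 10 N on it, against the 5 N that full travel needs, and I let each go before the next.
- **Last look:** both cartons and both tools were in place, the four bystanders looked unmoved by eye, and the arm was clear.

**Checks that did not fully agree:**
- **Overhang:** each carton overhangs the near edge by about 35–40 mm, more than the 14 mm or so I expected. Their centres are well over the plate, so I left them there.
- **Sideways slope:** the depth fit showed about 1° of sideways slope on the cartons, in opposite directions. I took it as camera error.
- **Tall carton length:** it measured 151 mm instead of 165, probably because the gripper hid part of it.

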